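Clip the tall reagent bottle into the travel holder

TASK

The mobile lab is about to drive off: stow the tall reagent bottle. Stand it upright in the free well of the travel holder and push it straight down past the sprung ball at the side until it is fully home and the ball has clicked in under its cap, then let go. Leave the short bottle standing where it is.

Things in the scene. Friction and masses are not known exactly. Their poses are not given: they have to be found in the camera images.
- tall_bottle: The taller of two loose screw-cap bottles: round, upright, 86 mm tall, 180 g. Body 43 mm across from 4 to 48 mm above its foot (foot's edge rounded over 4 mm), then a shoulder narrowing to a neck groove at 57 mm, then a white cap 37 mm across from 60 to 85 mm: grip this from above. Origin: centre of its underside; z up.
- well_seat (a point): Centre of the free well's flat seat, 6 mm above the table; axes of the fixed grey holder (78 x 196 mm, z up, turned up to 20 deg). Above the seat: slippery hole 46.6 mm wide to 16, white cone collar 63 wide at 26; guide walls 36 mm long in x at y = +22 and -22.5 up to 70, then lips flaring 10 mm by 84: bring the foot in above these. x sides free above the collar: close fingers along x. At y = +70 a stowed bottle.
- ball (a joint): Sprung 12 mm steel ball below the lip at the free well's -y side, centre 57.5 mm above the seat. Value: how far it is pushed outward, 0 = out, its tip then 17 mm from the well's axis; stop 7 mm. The bottle's body pushes it 2 to 4 mm (4 to 8 N; up to about 15 N downward at first). When the bottle is home it springs back below 1.5 mm into the neck groove and holds it.
- short_bottle: A smaller loose screw-cap bottle, 37 mm across and 69 mm tall, white cap, to be left alone. It and the tall bottle may stand in each other's place, their axes at least 95 mm apart. Origin: centre of its underside; z up.
Mind the look-alikes: they are no part of the job. What is shaped like the tall_bottle but pink, red or turquoise is not meant.

How it is judged:
By the outcome, as a careful person would: the job done as asked, in the order asked, and still so for the second after the job is handed in, with the robot touching nothing.
It also fails if it takes over 38 s, if anything falls off the work surface, if the arm or the gripper's body presses on something with over 40 N, if the wrist force passes 120 N, or if a joint passes its speed limit or range.

ROBOT

A 7-joint arm with a two-finger parallel gripper is mounted at the origin on a cart in front of the work surface, level with it; the furniture and walls round the work are solid. World frame = base frame: x ahead of the robot, y to its left, z up, the work surface at z = 0. Lengths are in m, angles in rad, forces in N, time in s.
With the tool pointing down it reaches from about 0.425 to 0.975 m from the base axis. Payload 16.7 kg.
Tool frame: the origin (TCP) lies midway between the tips of the shut fingers; the grasp point (between the pads) lies bot.hold_point_z behind it (bot.hold_point_z is the distance from the TCP to the grasp point, in m); z points along the fingers, y is the direction in which the jaws open and shut (so a half turn about z gives the same grasp; the last joint's range is limited). The gripper opens to 85 mm and grips with 20 to 120 N. Pads are 22 mm wide; open, the fingers measure 114 mm over their backs; the gripper's body (76 mm by 85 mm) begins 54 mm behind the grasp point. The pads swing forward as they close: fully open they stand 13 mm farther back than shut.
Start: joints at [-1.367, 0.426, 0.074, 1.606, -0.034, 1.111, -0.067], TCP at [0.234, 0.633, 0.231] pointing down, gripper open.
Joint ranges: [-2.85, 2.85], [-0.5, 2.14], [-1.23, 1.37], [0.21, 2.46], [-1.02, 4.16], [0.16, 2.05], [-2.73, 2.73]. Speed limits (rad/s): [1.89, 1.89, 2.39, 2.39, 3.01, 3.01, 3.01].

INTERFACE

Orientations are given as a 3x3 rotation matrix whose columns are the frame's x, y, z axes.
In Python, from rig import bot gives the robot as it stands.
- The arm moves only by the tool carry_out, never from a script. Its argument "increments" is text: rows parted by semicolons, each of 7 numbers parted by spaces: the turn, a rotation vector about the tool's x, y, z scaled (see below), then the shift along the tool's x, y, z scaled (see below), then the finger opening in mm, from 0 to 85.4. In form: wx wy wz x y z hand; .... A call has 1 to 5 rows; each row is the pose to reach, as a shift and turn from the pose measured when the call began, along the tool's axes at that moment; what a row does not reach only later rows make up. The controller multiplies each number of a shift by 0.4 m and each number of a turn by 30 degrees. A row lasts 1/8 s, in which the tool goes at most 62.5 mm and 10.7 degrees, less where a joint would pass 70% of its speed; a pose out of reach is approached as far as the arm can. A call with a number of a shift or a turn outside -1 to 1 is refused whole. A call with a gripper value outside its range is refused whole. The fingers move at their own pace and stop on an object; "grip_force" is the grip in N (left out, the last holds). Time passes only in rows, so rows that repeat a pose let the fingers close. It gives the time, the measured TCP pose, the force and the opening at its end, in the units of the state.
- bot.sense(): the state, without advancing time (a new reading comes with each control period).
- bot.capture(name): name is "side" or "top"; returns (picture, depth): 420x560x3 uint8, red, green, blue; 420x560 float32, m along the optical axis (not along the pixel's ray), 0 where there is no reading.
- bot.camera_params(name): a dict with "vertical_fov" (degrees; the focal length in pixels is half the picture's height over the tangent of half this angle, whatever the lens; pixels are square), "cx", "cy" (the principal point, pixels), "rvec" (rotation vector, rad) and "tvec" (3), from world to camera coordinates, as OpenCV has them. Camera axes: x right, y down, z forward; pixel columns grow to the right and rows downward; lengths in m; the calibration is good to about 2 mm. A picture is of the moment at which its call begins. camera_params takes no time and is no camera call.
- bot.job_done(): hands the job in, once; it reports no verdict.
The state is a dict: "clock": time; "joint_pos": joint angles; "qd": joint speeds; "joint_torque": joint torques, N m; "position": TCP position; "tcp_rot": TCP orientation; "force": force on the tool from outside, world axes, zero at the start; "wrist_torque": the same for the moment, N m; "finger_gap": finger opening in m.
Only numpy, scipy, OpenCV 4.12 (cv2) and the standard library are available. Lean on these libraries where they do the work, as an engineer would, in place of code of your own. Each camera call takes 0.05 s, during which the arm holds its last target.

## Working session

There is one attempt and no reset: what is moved stays moved. The work goes in short steps, Python scripts to look and compute and a tool call to move; the robot and the scene stay as the last step left them, time stands still between calls to the robot, and variables do not carry over. Pictures are saved under pics/ and viewed, and the job is handed in when it is done.

Besides the shell and the picture viewer there is one more tool, called as name(argument=value, ...) on one line, values as JSON. carry_out: Moves the arm, as the interface text tells. Shifts and turns lie within -1 to 1; 1 stands for 0.4 m of shift or 30 degrees of turn. Its arguments: {"type":"object","properties":{"increments":{"type":"string"},"grip_force":{"type":"number"}},"required":["increments"]}

```bash
mkdir -p pics; ls; python3 - <<'E'
from rig import bot
import cv2,numpy as np
np.set_printoptions(precision=4,suppress=True)
for n in ("side","top"):
    p,d=bot.capture(n); np.savez(f"pics/{n}1.npz",p=p,d=d)
    cv2.imwrite(f"pics/{n}1.png",p[:,:,::-1]); print(n,bot.camera_params(n))
s=bot.sense();print(s); print(bot.hold_point_z)
E
```

```text
pics
side {'vertical_fov': 42.23744939517519, 'cx': 276.51775129755157, 'cy': 216.04054147258748, 'rvec': array([ 1.943 , -0.1058,  0.057 ]), 'tvec': array([-0.5046,  0.0627,  1.1839])}
top {'vertical_fov': 48.993473533945455, 'cx': 286.6743800401373, 'cy': 210.25532893477833, 'rvec': array([ 2.1696, -2.1218,  0.0948]), 'tvec': array([-0.0354,  0.4845,  1.0495])}
{'clock': 0.1, 'joint_pos': array([-1.3665,  0.4267,  0.0739,  1.6065, -0.0341,  1.1108, -0.0671]), 'qd': array([ 0.0014, -0.0025,  0.0008, -0.0027, -0.0002, -0.0022,  0.0001]), 'joint_torque': array([  0.0069, -95.1534,   3.7707, -46.4416,   0.0196,   0.0064,
         0.0001]), 'position': array([0.2338, 0.6329, 0.2307]), 'tcp_rot': array([[-0.938 ,  0.3465, -0.0003],
       [ 0.3465,  0.938 , -0.0011],
       [-0.0001, -0.0011, -1.    ]]), 'force': array([0.1596, 0.3799, 0.    ]), 'wrist_torque': array([-0.0302, -0.0218,  0.0012]), 'finger_gap': 0.08498503699838394}
0.0187
```

View pics/side1.png

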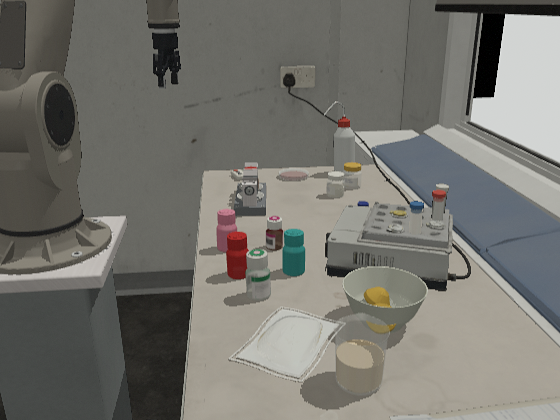

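View pics/top1.png

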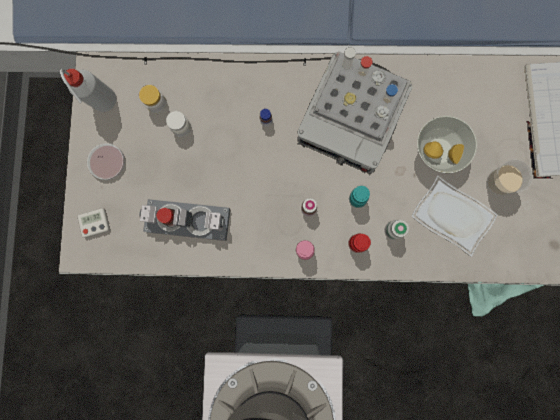

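The side view shows the robot on the left. The candidates are pink (226,230), red (237,255), turquoise (293,250), white cap with green label (258,273), and white cap on a dark body (274,232). In the top view these are at (305,249), (360,242), (360,196), (399,229) and (310,206). The holder is at (187,220) in the top view.

```bash
cat > h.py <<'E'
import numpy as np,cv2
from rig import bot
np.set_printoptions(precision=4,suppress=True)
def cam(n):
    c=bot.camera_params(n); f=210/np.tan(np.radians(c['vertical_fov'])/2)
    K=np.array([[f,0,c['cx']],[0,f,c['cy']],[0,0,1]]);R=cv2.Rodrigues(np.array(c['rvec']))[0]
    return K,R,np.array(c['tvec'])
def ray(n,u,v):
    K,R,t=cam(n); return -R.T@t, R.T@np.linalg.solve(K,np.array([u,v,1.]))
def onplane(n,u,v,z):
    o,d=ray(n,u,v); return o+d*(z-o[2])/d[2]
def proj(n,P):
    K,R,t=cam(n); p=K@(R@np.array(P,float)+t); return p[:2]/p[2]
def cloud(n,d):
    K,R,t=cam(n); v,u=np.mgrid[:420,:560]; 
    pc=np.stack([(u-K[0,2])*d/K[0,0],(v-K[1,2])*d/K[0,0],d],-1)
    return (pc-t)@R
def tri(u1,v1,u2,v2):
    a,p=ray('side',u1,v1);b,q=ray('top',u2,v2);p=p/np.linalg.norm(p);q=q/np.linalg.norm(q)
    s=np.linalg.lstsq(np.stack([p,-q],1),b-a,rcond=None)[0];A=a+p*s[0];B=b+q*s[1]
    return (A+B)/2,np.linalg.norm(A-B)
E
python3 - <<'E'
from h import *
for n in ("side","top"):
    z=np.load(f"pics/{n}1.npz");c=cloud(n,z['d'])
    np.save(f"pics/{n}c.npy",c)
    for u,v in ([(399,229),(310,206),(305,249),(165,216),(187,218),(200,220),(215,220),(250,260)] if n=="top" else [(258,253),(274,219),(250,170),(250,190),(165,60)]):
        print(n,u,v,c[v,u], z['p'][v,u])
print(proj('top',[.234,.633,.231]),proj('side',[.234,.633,.231]))
t=cv2.imread('pics/top1.png');s=cv2.imread('pics/side1.png')
cv2.imwrite('pics/hold.png',cv2.resize(t[190:250,130:245],None,fx=6.9,fy=6.9,interpolation=cv2.INTER_CUBIC))
a=cv2.resize(s[195:315,200:320],(480,480),interpolation=cv2.INTER_CUBIC)
b=cv2.resize(s[150:230,220:280],(320,427),interpolation=cv2.INTER_CUBIC)
o=np.zeros((480,800,3),np.uint8);o[:,:480]=a;o[:427,480:]=b
cv2.imwrite('pics/sidecrop.png',o)
E
```

```text
side 258 253 [ 0.4476 -0.2799  0.0858] [170 154 151]
side 274 219 [ 0.4941 -0.084   0.0686] [150  71 104]
side 250 170 [0.4613 0.2059 0.0896] [146 145 141]
side 250 190 [0.4557 0.1189 0.0654] [90 92 86]
side 165 60 [0.234  0.5956 0.328 ] [20 20 21]
top 399 229 [ 0.442  -0.2729  0.0867] [186 161 166]
top 310 206 [ 0.4904 -0.078   0.0739] [188 161 166]
top 305 249 [ 0.3937 -0.0686  0.0878] [191 128 145]
top 165 216 [0.4598 0.244  0.0868] [154  59  53]
top 187 218 [0.4587 0.2007 0.0623] [41 46 42]
top 200 220 [0.46   0.1832 0.0061] [115 116 117]
top 215 220 [0.4538 0.1331 0.08  ] [194 189 186]
top 250 260 [0.3677 0.0606 0.0002] [166 161 152]
[-68.5699 322.7405] [168.7169  90.825 ]
```

View pics/hold.png

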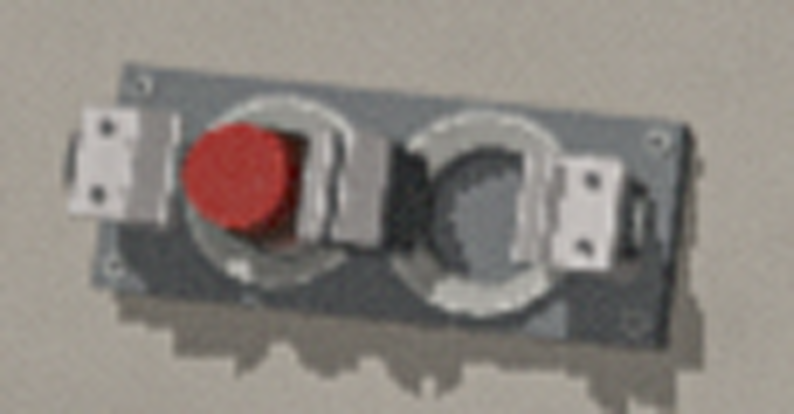

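View pics/sidecrop.png

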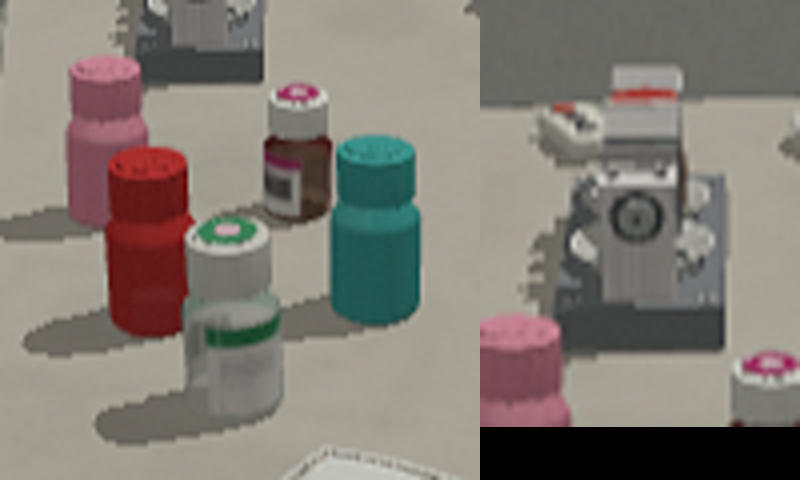

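```bash
python3 - <<'E'
from h import *
z=np.load("pics/top1.npz");c=np.load("pics/topc.npy");sc=np.load("pics/sidec.npy")
sel=lambda C,x,y,r,z0,z1:C[(np.hypot(C[...,0]-x,C[...,1]-y)<r)&(C[...,2]>z0)&(C[...,2]<z1)]
for nm,(x,y),h in [("tall",(.442,-.273),.085),("short",(.49,-.078),.069),("red",(.41,-.19),.085),("turq",(.515,-.19),.085),("pink",(.394,-.069),.085)]:
    a=sel(c,x,y,.035,h-.006,h+.008); b=sel(sc,x,y,.035,h-.006,h+.008)
    for q in(a,b):
        if len(q)>5:
            ci=cv2.minEnclosingCircle(q[:,:2].astype(np.float32)); print(nm,len(q),ci,q[:,2].mean(),q[:,:2].mean(0))
# holder
m=(c[...,0]>.38)&(c[...,0]<.54)&(c[...,1]>.04)&(c[...,1]<.33)
zz=c[...,2][m]; print(np.histogram(zz,bins=np.arange(-.002,.1,.004)))
mm=(m&(c[...,2]>.004)).astype(np.uint8)
o=cv2.resize((np.clip(c[190:250,130:245,2],0,.1)*2500).astype(np.uint8),None,fx=6.9,fy=6.9,interpolation=cv2.INTER_NEAREST)
cv2.imwrite('pics/hz.png',cv2.applyColorMap(o,cv2.COLORMAP_JET))
E
```

```text
tall 230 ((0.44391703605651855, -0.2758067548274994), 0.01923239789903164) 0.08559753061480983 [ 0.4439 -0.2749]
tall 198 ((0.4451849162578583, -0.27819809317588806), 0.020091013982892036) 0.08342958172353925 [ 0.4448 -0.2823]
short 151 ((0.4935024678707123, -0.07671449333429337), 0.015831364318728447) 0.06853320931537137 [ 0.493  -0.0766]
short 86 ((0.4955317974090576, -0.07980620861053467), 0.016962416470050812) 0.06656875608659692 [ 0.494  -0.0831]
red 229 ((0.412371963262558, -0.1922939568758011), 0.018732422962784767) 0.08561424548918847 [ 0.412  -0.1921]
red 161 ((0.4124191403388977, -0.19441956281661987), 0.019753575325012207) 0.08355931358769152 [ 0.4131 -0.1987]
turq 219 ((0.5193136930465698, -0.19023412466049194), 0.018669193610548973) 0.08555197819731958 [ 0.519  -0.1897]
turq 152 ((0.5203189849853516, -0.19272930920124054), 0.019439633935689926) 0.08332305861257329 [ 0.5197 -0.1973]
pink 222 ((0.39392608404159546, -0.0670638158917427), 0.018418461084365845) 0.08578770382185784 [ 0.394  -0.0673]
pink 126 ((0.395049512386322, -0.07200802862644196), 0.02008533664047718) 0.08335522107399308 [ 0.3951 -0.0751]
(array([3062, 1668,  192,   46,   30,  300,  758,  224,  158,   44,   15,
          9,   15,   28,   30,   16,   24,   24,   46,  131,  313,  247,
        133,   59,    2]), array([-0.002,  0.002,  0.006,  0.01 ,  0.014,  0.018,  0.022,  0.026,
        0.03 ,  0.034,  0.038,  0.042,  0.046,  0.05 ,  0.054,  0.058,
        0.062,  0.066,  0.07 ,  0.074,  0.078,  0.082,  0.086,  0.09 ,
        0.094,  0.098]))
```

View pics/hz.png

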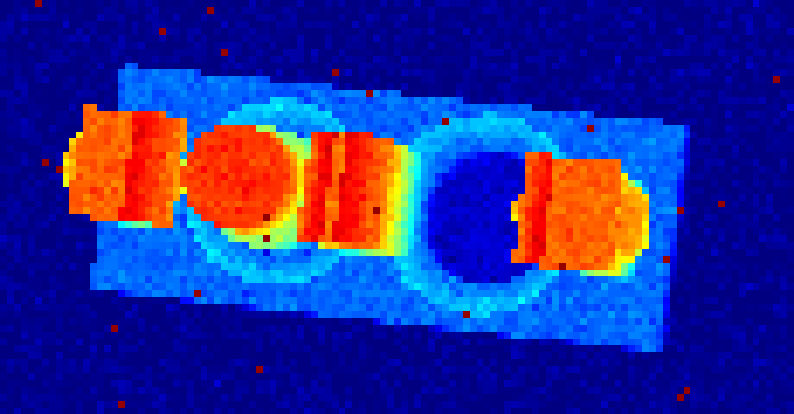

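```bash
python3 - <<'E'
from h import *
c=np.load("pics/topc.npy")
m=(c[...,0]>.38)&(c[...,0]<.54)&(c[...,1]>.04)&(c[...,1]<.33)
P=c[m&(c[...,2]>.017)&(c[...,2]<.026)]
(cx,cy),wh,a=cv2.minAreaRect(P[:,:2].astype(np.float32)); print((cx,cy),wh,a)
best=None
ang=np.radians(a if wh[0]<wh[1] else a-90)
ex=np.array([np.cos(ang),np.sin(ang)]);ex*=np.sign(ex[0]);ey=np.array([-ex[1],ex[0]]);print("ex",ex,np.degrees(np.arctan2(ex[1],ex[0])))
C=c[m][:, :]; q=np.stack([(C[:,:2]-[cx,cy])@ex,(C[:,:2]-[cx,cy])@ey,C[:,2]],1)
from scipy.optimize import least_squares
# collar points: rim z .028-.036, around each well, outside bits
for y0 in(-.035,.035):
    r=np.hypot(q[:,0],q[:,1]-y0); s=(q[:,2]>.0285)&(q[:,2]<.036)&(r<.036)&(np.abs(q[:,0])>.019)
    Q=q[s]; 
    f=least_squares(lambda p:np.hypot(Q[:,0]-p[0],Q[:,1]-p[1])-p[2],[0,y0,.03],loss='soft_l1',f_scale=.002)
    print("collar",y0,len(Q),f.x, Q[:,0].min(),Q[:,0].max(), "world",np.array([cx,cy])+f.x[0]*ex+f.x[1]*ey)
# walls: z>.075 in slabs
s=(q[:,2]>.076)&(q[:,2]<.1)
W=q[s]
for lo,hi in((-.12,-.05),(-.02,.018),(.018,.06),(.06,.12)):
    k=W[(W[:,1]>lo)&(W[:,1]<hi)]
    if len(k): print(lo,len(k),"x",np.percentile(k[:,0],[1,99]),np.percentile(k[:,0],[1,99]).mean(),"y",np.percentile(k[:,1],[1,99]),k[:,2].max())
# ridge tops
k=W[W[:,2]>.087]; print(np.histogram(k[:,1],bins=np.arange(-.1,.12,.004)))
# seat points
k=q[(q[:,2]>.003)&(q[:,2]<.010)&(np.abs(q[:,0])<.03)&(q[:,1]>-.07)&(q[:,1]<0)]; print("seat",len(k),np.percentile(k[:,:2],[1,99],axis=0),k[:,2].mean())
E
```

```text
(0.459348201751709, 0.21382005512714386) (0.19701488316059113, 0.07835103571414948) 85.13199615478516
ex [ 0.9964 -0.0849] -4.868003845214845
collar -0.035 109 [ 0.0002 -0.0352  0.0313] -0.033945142629347363 0.03432472548006278 world [0.4565 0.1787]
collar 0.035 91 [0.0002 0.0351 0.029 ] -0.03066686547873755 0.03186962381365042 world [0.4626 0.2488]
-0.12 230 x [-0.0175  0.0174] -6.727999140447236e-05 y [-0.0921 -0.0579] 0.09398484491002079
-0.02 193 x [-0.0179  0.0168] -0.0005611198416867712 y [-0.0131  0.0178] 0.09478106426801261
0.018 224 x [-0.0164  0.0159] -0.0002248446299559382 y [0.0188 0.0596] 0.09056043079652627
0.06 195 x [-0.0178  0.0176] -8.269806906520752e-05 y [0.0601 0.088 ] 0.09311389140635266
(array([ 0,  0,  0,  0,  0,  0,  0,  7, 20,  0,  0,  0,  0,  0,  0,  0,  0,
        0,  0,  0,  0,  0,  3, 20, 19, 13, 18,  0,  0,  0,  1,  1,  3,  3,
        4,  2,  0,  0,  0,  1, 16, 25,  2,  0,  0,  0,  0,  0,  0,  0,  0,
        0,  0,  0]), array([-0.1  , -0.096, -0.092, -0.088, -0.084, -0.08 , -0.076, -0.072,
       -0.068, -0.064, -0.06 , -0.056, -0.052, -0.048, -0.044, -0.04 ,
       -0.036, -0.032, -0.028, -0.024, -0.02 , -0.016, -0.012, -0.008,
       -0.004,  0.   ,  0.004,  0.008,  0.012,  0.016,  0.02 ,  0.024,
        0.028,  0.032,  0.036,  0.04 ,  0.044,  0.048,  0.052,  0.056,
        0.06 ,  0.064,  0.068,  0.072,  0.076,  0.08 ,  0.084,  0.088,
        0.092,  0.096,  0.1  ,  0.104,  0.108,  0.112,  0.116]))
seat 182 [[-0.0209 -0.0453]
 [ 0.0214 -0.0132]] 0.007333736793255347
```

```bash
cat >> h.py <<'E'
YAW=np.radians(-4.87)
def Rt(yaw=YAW):
    y=np.array([np.cos(yaw),np.sin(yaw),0]);z=np.array([0,0,-1.]);return np.stack([np.cross(y,z),y,z],1)
def inc(p,R=None,lim=None):
    from scipy.spatial.transform import Rotation as Ro
    s=bot.sense();R0=s['tcp_rot'];R=Rt() if R is None else R
    w=Ro.from_matrix(R0.T@R).as_rotvec()/np.radians(30); d=R0.T@(np.array(p)-s['position'])/.4
    print("t",s['clock'],"pos",s['position'],"F",s['force'],"gap",s['finger_gap'],"\n w",w,"d",d)
E
python3 - <<'E'
from h import *
inc([.43,.42,.22]);inc([.5,.25,.22])
E
```

```text
t 0.1 pos [0.2338 0.6329 0.2307] F [0.1596 0.3799 0.    ] gap 0.08498503699838394 
 w [-0.0017  0.0015  2.4865] d [-0.6446 -0.3292  0.0271]
t 0.1 pos [0.2338 0.6329 0.2307] F [0.1596 0.3799 0.    ] gap 0.08498503699838394 
 w [-0.0017  0.0015  2.4865] d [-0.956  -0.6672  0.0275]
```

Five things could pass for the tall bottle (top-view pixels):
- pink (305,249)
- red (360,242)
- turquoise (360,196)
- short one with a magenta label (310,206), cap top at 69 mm
- white cap with a green label (399,229), cap top at 86 mm

The last one matches the description, and the crop confirmed it. I'm moving now.

carry_out(increments="0 0 0.2 -0.13 -0.066 0.005 80;0 0 0.4 -0.26 -0.132 0.01 75;0 0 0.6 -0.39 -0.2 0.015 70;0 0 0.8 -0.52 -0.265 0.02 65;0 0 1 -0.64 -0.33 0.025 60", grip_force=60)

```text
clock: 0.72
position: [0.4293, 0.4185, 0.2207]
tcp_rot: [[-0.636, 0.772, -0.0], [0.772, 0.636, -0.001], [-0.001, -0.001, -1.0]]
force: [1.0, -0.0, -0.0]
finger_gap: 0.0599
```

```bash
python3 -c "
from h import *
inc([.51,.15,.22]);print(bot.sense()['joint_pos'])"
```

```text
t 0.725 pos [0.4293 0.4185 0.2207] F [ 0.9793 -0.018  -0.0204] gap 0.05989856765968249 
 w [-0.0014  0.0021  1.4792] d [-0.6463 -0.2714  0.0025]
[-1.0926  0.3191  0.2643  1.8027 -0.0949  1.0333 -0.1027]
```

carry_out(increments="0 0 0.2 -0.13 -0.055 0 60;0 0 0.4 -0.26 -0.11 0 60;0 0 0.6 -0.39 -0.165 0 60;0 0 0.8 -0.52 -0.22 0 60;0 0 1 -0.646 -0.271 0 60")

```text
clock: 1.35
position: [0.5102, 0.1483, 0.221]
tcp_rot: [[-0.162, 0.987, -0.0], [0.987, 0.162, -0.001], [-0.001, -0.001, -1.0]]
force: [0.1, 1.2, -0.0]
finger_gap: 0.0603
```

```bash
python3 -c "
from h import *
inc([.49,-.13,.2]);print(bot.sense()['joint_pos'])"
```

```text
t 1.35 pos [0.5102 0.1483 0.221 ] F [ 0.0565  1.1994 -0.0409] gap 0.06026334403817408 
 w [-0.001   0.0022  0.4725] d [-0.6783 -0.1622  0.0533]
[-0.8234  0.214   0.4859  1.9602 -0.1174  0.9955 -0.1204]
```

carry_out(increments="0 0 0.1 -0.136 -0.032 0.01 60;0 0 0.2 -0.271 -0.065 0.02 60;0 0 0.3 -0.407 -0.097 0.03 60;0 0 0.4 -0.543 -0.13 0.04 60;0 0 0.473 -0.678 -0.162 0.053 60")

```text
clock: 1.98
position: [0.4897, -0.1315, 0.2001]
tcp_rot: [[0.086, 0.996, -0.0], [0.996, -0.086, -0.001], [-0.001, 0.0, -1.0]]
force: [1.3, -1.0, -0.9]
finger_gap: 0.0603
```

```bash
python3 -c "
from h import *
inc([.4445,-.277,.14]);print(bot.sense()['joint_pos'])"
```

```text
t 1.975 pos [ 0.4897 -0.1315  0.2001] F [ 1.2536 -0.9707 -0.926 ] gap 0.060298686697894385 
 w [ 0.      0.0016 -0.0027] d [-0.3721 -0.0811  0.1506]
[-0.4576  0.2143  0.6837  2.0408 -0.1661  0.9401  0.2269]
```

carry_out(increments="0 0.0016 -0.0027 -0.13 -0.028 0.05 60;0 0.0016 -0.0027 -0.26 -0.056 0.1 60;0 0.0016 -0.0027 -0.372 -0.081 0.15 60;0 0.0016 -0.0027 -0.372 -0.081 0.15 60")

```text
clock: 2.48
position: [0.4419, -0.2801, 0.139]
tcp_rot: [[0.091, 0.996, -0.003], [0.996, -0.091, -0.001], [-0.001, -0.003, -1.0]]
force: [0.3, 0.1, -0.6]
finger_gap: 0.0601
```

```bash
python3 - <<'E'
from h import *
inc([.4445,-.277,.053]);print(bot.sense()['joint_pos'])
o=[]
for n in("side","top"):
    p,d=bot.capture(n);np.savez(f"pics/{n}2.npz",p=p,d=d)
    u,v=proj(n,[.4445,-.277,.1]).astype(int)
    o.append(cv2.resize(p[max(0,v-55):v+55,u-55:u+55,::-1],(400,400),interpolation=cv2.INTER_CUBIC)); print(u,v)
cv2.imwrite('pics/pre.png',np.hstack(o))
E
```

```text
t 2.475 pos [ 0.4419 -0.2801  0.139 ] F [ 0.304   0.1171 -0.5578] gap 0.06012546208005435 
 w [-0.005   0.0017 -0.0109] d [0.0084 0.0063 0.215 ]
[-0.129   0.3525  0.6949  2.0616 -0.3017  0.8296  0.6517]
255 244
402 227
```

View pics/pre.png

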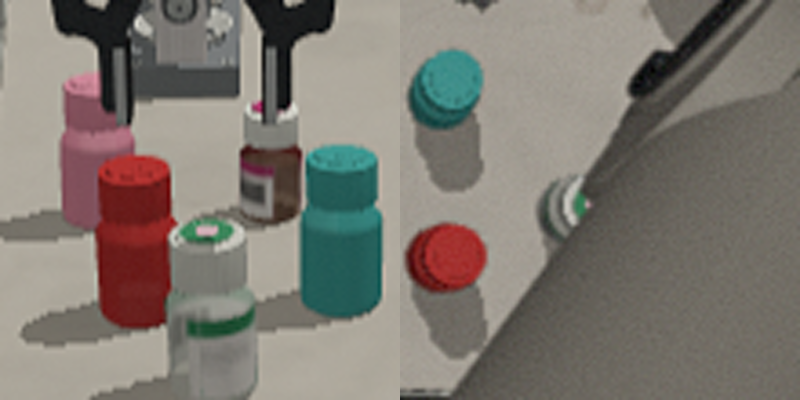

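```bash
python3 - <<'E'
from h import *
print(proj('side',[.4419,-.2801,.139]),proj('side',[.4419,-.2801,.148]),proj('side',[.4445,-.277,.086]))
c=cloud('side',np.load('pics/side2.npz')['d'])
for u,v in((234,218),(274,218),(232,205),(274,205)):print(c[v,u])
# finger points near tips
m=(c[...,2]>.135)&(c[...,2]<.19)&(abs(c[...,0]-.442)<.07)&(abs(c[...,1]+.28)<.04);Q=c[m];print(len(Q),Q.min(0),Q.max(0),np.median(Q,0))
inc([.4445,-.277,.053])
E
```

```text
[253.875  224.5311] [253.7362 219.5594] [256.0649 252.249 ]
[ 0.409  -0.2878  0.1555]
[ 0.4745 -0.2967  0.1557]
[ 0.4066 -0.2889  0.1789]
[ 0.475  -0.2944  0.1776]
422 [ 0.3844 -0.2981  0.1441] [ 0.4978 -0.268   0.1899] [ 0.4123 -0.2894  0.1704]
t 2.575 pos [ 0.4442 -0.2771  0.1399] F [-0.3033  0.6475  0.218 ] gap 0.05997381906655717 
 w [-0.0017 -0.0002 -0.0024] d [0.0003 0.001  0.2174]
```

The side crop shows the open fingertips (about 233,222 and 274,222) straddling the green-labelled cap (257,253), and the depth points agree. Next I descend.

carry_out(increments="0 0 -0.0024 0 0.001 0.07 60;0 0 -0.0024 0 0.001 0.14 60;0 0 -0.0024 0 0.001 0.19 60;0 0 -0.0024 0 0.001 0.217 60;0 0 -0.0024 0 0.001 0.217 60")

```text
clock: 3.2
position: [0.4447, -0.2765, 0.0531]
tcp_rot: [[0.084, 0.996, -0.001], [0.996, -0.084, 0.001], [0.0, -0.001, -1.0]]
force: [0.0, -0.1, 0.0]
finger_gap: 0.0601
```

carry_out(increments="0 0 0 0 0 0 30;0 0 0 0 0 0 30;0 0 0 0 0 0 30;0 0 0 0 0 0 30")

```text
clock: 3.7
position: [0.4456, -0.2766, 0.0542]
tcp_rot: [[0.084, 0.996, 0.001], [0.996, -0.084, 0.0], [0.0, 0.001, -1.0]]
force: [-0.1, 1.0, 8.5]
finger_gap: 0.0349
```

```bash
python3 - <<'E'
from h import *
p,d=bot.capture('side');np.savez(f"pics/side3.npz",p=p,d=d)
cv2.imwrite('pics/grip.png',cv2.resize(p[190:310,200:320,::-1],(600,600),interpolation=cv2.INTER_CUBIC))
inc([.4445,-.277,.2])
E
```

```text
t 3.75 pos [ 0.4456 -0.2766  0.0542] F [-0.2122  1.0751  8.2285] gap 0.03534186556334303 
 w [ 0.0012 -0.0007  0.0024] d [-0.0012 -0.0024 -0.3645]
```

View pics/grip.png

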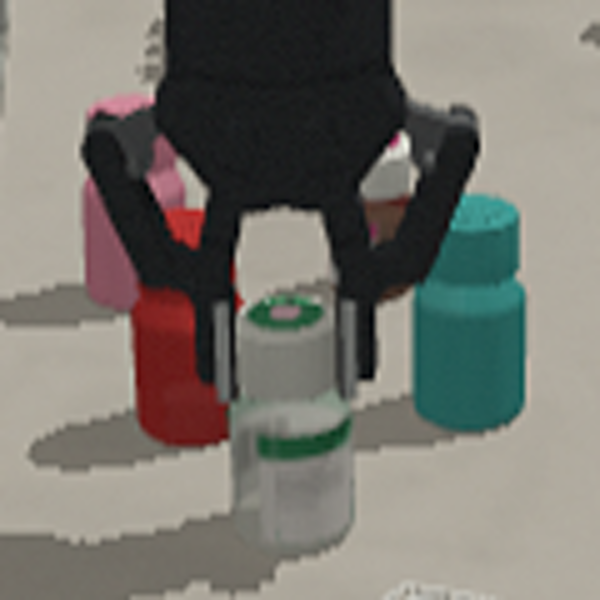

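The grip picture shows the pads on either side of the white cap, at about (247,259) and (270,259) in full-picture pixels. The gap is 35 mm, so I lift.

carry_out(increments="0 0 0 0 0 -0.05 30;0 0 0 0 0 -0.16 30;0 0 0 0 0 -0.27 30;0 0 0 0 0 -0.365 30")

```text
clock: 4.25
position: [0.4456, -0.2766, 0.2023]
tcp_rot: [[0.084, 0.996, 0.002], [0.996, -0.084, 0.0], [0.0, 0.002, -1.0]]
force: [1.1, -0.1, -2.1]
finger_gap: 0.0346
```

```bash
python3 - <<'E'
from h import *
inc([.49,-.05,.20])
p,d=bot.capture('side');np.savez(f"pics/side4.npz",p=p,d=d)
cv2.imwrite('pics/lift.png',cv2.resize(p[110:310,180:340,::-1],(480,600),interpolation=cv2.INTER_CUBIC))
inc([.49,-.05,.20])
E
```

```text
t 4.25 pos [ 0.4456 -0.2766  0.2023] F [ 1.1014 -0.0702 -2.0983] gap 0.0345520349204458 
 w [ 0.0036 -0.0008  0.0022] d [0.5739 0.0633 0.0061]
t 4.3 pos [ 0.4469 -0.278   0.2063] F [ 2.7783 -3.0994  4.9838] gap 0.03471276384022616 
 w [0.0124 0.0008 0.0002] d [0.5772 0.0589 0.0159]
```

View pics/lift.png

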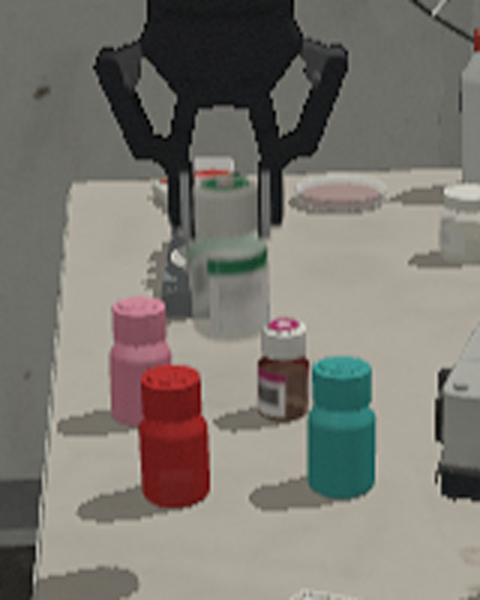

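The lift picture shows the tall bottle hanging upright between the pads, foot clear of everything. I carry it to the holder.

carry_out(increments="0.012 0 0 0.1 0.02 0.01 30;0.012 0 0 0.25 0.03 0.01 30;0.012 0 0 0.4 0.045 0.01 30;0.012 0 0 0.55 0.06 0.01 30;0.012 0 0 0.68 0.06 0.01 30")

```text
clock: 4.92
position: [0.4942, -0.0066, 0.2029]
tcp_rot: [[0.084, 0.996, 0.001], [0.996, -0.084, 0.0], [0.0, 0.001, -1.0]]
force: [0.9, -0.9, -1.7]
finger_gap: 0.0347
```

```bash
python3 - <<'E'
from h import *
inc([.4565,.1787,.19])
E
```

```text
t 4.925 pos [ 0.4942 -0.0066  0.2029] F [ 0.9128 -0.9381 -1.7221] gap 0.03473714572139424 
 w [ 0.0025 -0.0007  0.0022] d [ 0.4536 -0.1327  0.0321]
```

carry_out(increments="0.0025 0 0.002 0.13 -0.04 0.02 30;0.0025 0 0.002 0.26 -0.08 0.04 30;0.0025 0 0.002 0.39 -0.12 0.06 30;0.0025 0 0.002 0.454 -0.133 0.08 30;0.0025 0 0.002 0.454 -0.133 0.08 30")

```text
clock: 5.55
position: [0.4557, 0.1807, 0.1706]
tcp_rot: [[0.081, 0.997, -0.0], [0.997, -0.081, 0.0], [0.0, -0.0, -1.0]]
force: [0.4, -1.2, -1.4]
finger_gap: 0.0353
```

```bash
python3 - <<'E'
from h import *
inc([.4565,.1787,.17])
o=[]
for n in("side","top"):
    p,d=bot.capture(n);np.savez(f"pics/{n}5.npz",p=p,d=d)
    u,v=proj(n,[.4565,.1787,.13]).astype(int);print(u,v)
    o.append(cv2.resize(p[v-50:v+50,u-50:u+50,::-1],(400,400),interpolation=cv2.INTER_CUBIC))
cv2.imwrite('pics/over.png',np.hstack(o))
inc([.4565,.1787,.17])
E
```

```text
t 5.55 pos [0.4557 0.1807 0.1706] F [ 0.3936 -1.2263 -1.4071] gap 0.03534918278335562 
 w [-0.0007 -0.0006  0.0067] d [-0.0049  0.0024  0.0015]
248 157
189 216
t 5.65 pos [0.4565 0.1785 0.1711] F [-0.0853 -0.0135 -1.3394] gap 0.03484600674037252 
 w [ 0.0004 -0.0005  0.0002] d [0.0006 0.     0.0026]
```

View pics/over.png

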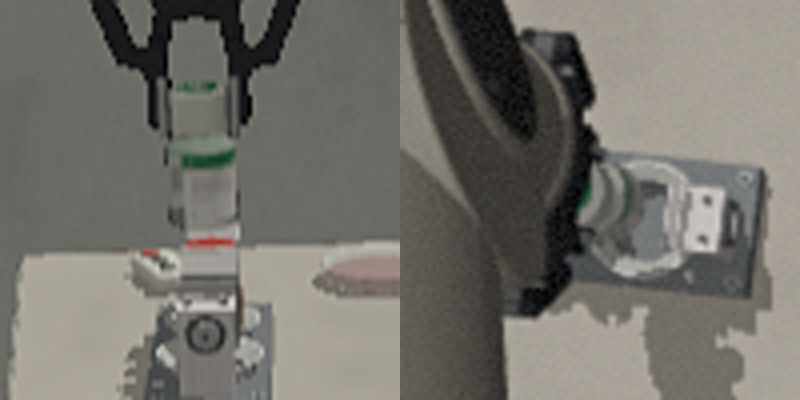

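```bash
python3 - <<'E'
from h import *
from scipy.optimize import least_squares
O=np.array([.4565,.1787]);ex=np.array([np.cos(YAW),np.sin(YAW)]);ey=np.array([-ex[1],ex[0]])
def q(c): return np.stack([(c[...,:2]-O)@ex,(c[...,:2]-O)@ey,c[...,2]],-1)
for n,f in(("top","top1"),("side","side1"),("top","top5"),("side","side5")):
    Q=q(cloud(n,np.load(f'pics/{f}.npz')['d']))
    k=Q[(Q[...,2]>.0865)&(Q[...,2]<.097)&(abs(Q[...,0])<.025)&(Q[...,1]<-.02)&(Q[...,1]>-.065)]
    if len(k):print(f,"lip",len(k),"x",np.percentile(k[:,0],[3,97]),np.percentile(k[:,0],[3,97]).mean(),"y",np.percentile(k[:,1],[5,50,95]),k[:,2].mean())
    k=Q[(Q[...,2]>.04)&(Q[...,2]<.08)&(abs(Q[...,0])<.025)&(Q[...,1]<-.02)&(Q[...,1]>-.075)]
    print("  block",len(k),"x",np.percentile(k[:,0],[3,97]),np.percentile(k[:,0],[3,97]).mean())
    if '5' in f:
        k=Q[(Q[...,2]>.126)&(Q[...,2]<.158)&(abs(Q[...,0])<.03)&(abs(Q[...,1])<.03)]
        if len(k)>20:
            s=least_squares(lambda p:np.hypot(k[:,0]-p[0],k[:,1]-p[1])-.0215,[0,0],loss='soft_l1',f_scale=.001)
            print("  body",len(k),s.x,"resid",np.abs(s.fun).mean(),k.min(0),k.max(0))
        k=Q[(Q[...,2]>.18)&(Q[...,2]<.196)&(abs(Q[...,0])<.0165)&(abs(Q[...,1])<.03)]
        if len(k)>20:
            s=least_squares(lambda p:np.hypot(k[:,0]-p[0],k[:,1]-p[1])-.0185,[0,0],loss='soft_l1',f_scale=.001)
            print("  cap",len(k),s.x,"resid",np.abs(s.fun).mean())
E
```

```text
top1 lip 30 x [-0.0169  0.0146] -0.0011150098103788232 y [-0.0341 -0.0318 -0.0291] 0.0896368837357567
  block 165 x [-0.017  0.017] -1.4061439327773054e-05
side1 lip 13 x [-0.0145  0.0156] 0.0005492527049792062 y [-0.0362 -0.0347 -0.0304] 0.08770120422049373
  block 270 x [-0.015   0.0185] 0.0017631521649317146
top5 lip 34 x [-0.0168  0.0167] -5.845800699966382e-05 y [-0.0335 -0.0313 -0.0282] 0.0890094329043961
  block 175 x [-0.0171  0.0165] -0.0002900671073733079
  body 69 [-0.001  0.001] resid 0.0002593622563856655 [-0.0222 -0.021   0.1262] [ 0.0191 -0.003   0.1573]
  cap 31 [-0.0019  0.0012] resid 0.0003976824744167437
side5 lip 15 x [-0.0143  0.0179] 0.0018012008837291465 y [-0.0372 -0.0345 -0.031 ] 0.0877307126825136
  block 272 x [-0.0148  0.0185] 0.0018485864163352399
  body 224 [0.0003 0.0014] resid 0.001513711590927707 [-0.0218 -0.0246  0.126 ] [0.022  0.0009 0.1579]
  cap 91 [-0.0011  0.002 ] resid 0.0015175008247858678
```

The over-well picture shows the bottle above the free well. Depth fits put it about 1 mm off in both axes: holder x −1, y +1 to +1.5. I correct that while lowering into the lips.

carry_out(increments="0 0 0 -0.003 0.003 0 30;0 0 0 -0.003 0.003 0.03 30;0 0 0 -0.003 0.003 0.06 30;0 0 0 -0.003 0.003 0.09 30;0 0 0 -0.003 0.003 0.09 30")

```text
clock: 6.28
position: [0.457, 0.1767, 0.1339]
tcp_rot: [[0.085, 0.996, -0.001], [0.996, -0.085, -0.001], [-0.001, -0.001, -1.0]]
force: [-0.6, 0.0, -2.1]
finger_gap: 0.0349
```

```bash
python3 - <<'E'
from h import *
O=np.array([.4565,.1787]);ex=np.array([np.cos(YAW),np.sin(YAW)]);ey=np.array([-ex[1],ex[0]])
s=bot.sense();d=s['position'][:2]-O;print("rel",d@ex,d@ey,s['position'][2],s['force'],s['wrist_torque'])
inc([.4575,.1772,.12])
E
```

```text
rel 0.0006706794399484597 -0.00196238026150749 0.13385553886037022 [-0.6063  0.0045 -2.1061] [-0.0022 -0.0693  0.0115]
t 6.275 pos [0.457  0.1767 0.1339] F [-0.6063  0.0045 -2.1061] gap 0.034873962527210534 
 w [-0.0025  0.0025 -0.0003] d [0.0014 0.0012 0.0346]
```

carry_out(increments="0 0 0 0.001 0.001 0.01 30;0 0 0 0.001 0.001 0.02 30;0 0 0 0.001 0.001 0.03 30;0 0 0 0.001 0.001 0.03 30")

```text
clock: 6.78
position: [0.4574, 0.1771, 0.1217]
tcp_rot: [[0.085, 0.996, -0.002], [0.996, -0.085, -0.001], [-0.001, -0.001, -1.0]]
force: [-0.6, -0.5, -1.8]
finger_gap: 0.035
```

```bash
cat >> h.py <<'E'
def st():
    O=np.array([.4565,.1787]);ex=np.array([np.cos(YAW),np.sin(YAW)]);ey=np.array([-ex[1],ex[0]])
    s=bot.sense();d=s['position'][:2]-O;F=s['force'];print("rel mm",d@ex*1e3,d@ey*1e3,"z",s['position'][2]*1e3,"F holder",F[:2]@ex,F[:2]@ey,F[2],"M",s['wrist_torque'],s['clock'],s['finger_gap'])
E
python3 -c "
from h import *
st()"
```

```text
rel mm 1.0285261903196965 -1.5399449685437971 z 121.71543771147536 F holder -0.5272874419160402 -0.5573577897470969 -1.7780833847904238 M [ 0.0537  0.005  -0.0053] 6.775 0.03504229727450077
```

carry_out(increments="0 0 0 0 0 0.01 30;0 0 0 0 0 0.02 30;0 0 0 0 0 0.03 30;0 0 0 0 0 0.03 30")

```text
clock: 7.28
position: [0.4573, 0.1776, 0.1094]
tcp_rot: [[0.085, 0.996, -0.002], [0.996, -0.085, -0.001], [-0.001, -0.001, -1.0]]
force: [0.8, 4.7, -3.5]
finger_gap: 0.0352
```

```bash
python3 - <<'E'
from h import *
st()
p,d=bot.capture('side');np.savez(f"pics/side6.npz",p=p,d=d)
cv2.imwrite('pics/in1.png',cv2.resize(p[120:230,200:300,::-1],(545,600),interpolation=cv2.INTER_CUBIC));st()
E
```

```text
rel mm 0.88556740129185 -1.0348195722895686 z 109.41516818747495 F holder 0.4082507098798978 4.722505614995434 -3.5406364234668692 M [ 1.4497 -0.1506  0.0123] 7.275 0.03521234517804333
rel mm 0.8681250351522837 -1.0505344590047176 z 109.46149798465859 F holder -0.02310800759063286 5.298008772893032 -2.2595241793937575 M [ 1.452  -0.1082 -0.0812] 7.325 0.034942518588391244
```

View pics/in1.png

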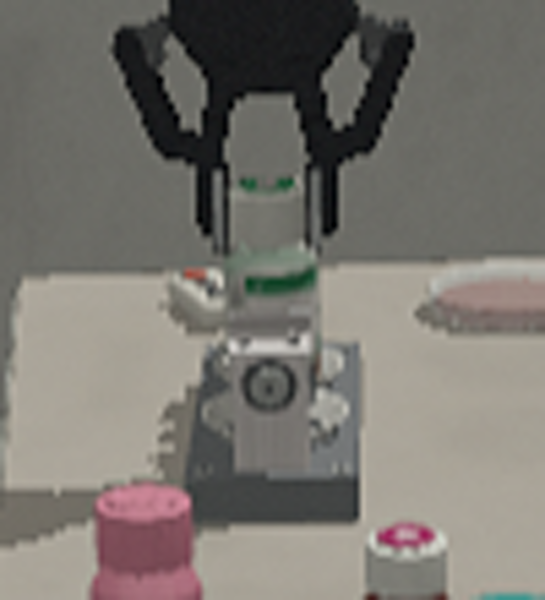

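The bottle is between the walls. The +y force of about 5 N means it is past the ball's tip. Continuing down.

carry_out(increments="0 0 0 0 0 0.015 30;0 0 0 0 0 0.03 30;0 0 0 0 0 0.045 30;0 0 0 0 0 0.055 30;0 0 0 0 0 0.055 30")

```text
clock: 7.95
position: [0.4567, 0.1779, 0.0868]
tcp_rot: [[0.084, 0.996, -0.003], [0.996, -0.084, -0.001], [-0.001, -0.002, -1.0]]
force: [-1.1, 6.9, -3.9]
finger_gap: 0.035
```

```bash
python3 -c "
from h import *
st()"
```

```text
rel mm 0.3169119822174219 -0.7937578584777114 z 86.7874561151163 F holder -1.6888604112876595 6.745522483344637 -3.861464621652584 M [ 1.6207  0.2318 -0.0494] 7.95 0.035028510512298626
```

carry_out(increments="0 0 0 0 0.001 0.01 30;0 0 0 0 0.001 0.02 30;0 0 0 0 0.001 0.03 30;0 0 0 0 0.001 0.04 30;0 0 0 0 0.001 0.04 30")

```text
clock: 8.57
position: [0.4566, 0.1781, 0.0702]
tcp_rot: [[0.084, 0.996, -0.003], [0.996, -0.084, -0.001], [-0.001, -0.003, -1.0]]
force: [-0.5, 7.1, -3.7]
finger_gap: 0.0351
```

```bash
python3 -c "
from h import *
st()"
```

```text
rel mm 0.15263169096576937 -0.5571882659451682 z 70.15485363271091 F holder -1.085800228850239 7.01933546651368 -3.7133439716869407 M [ 1.5978  0.2099 -0.0251] 8.575 0.03509950480873038
```

carry_out(increments="0 0 0 0 0 0.008 30;0 0 0 0 0 0.016 30;0 0 0 0 0 0.022 30;0 0 0 0 0 0.028 30;0 0 0 0 0 0.028 30")

```text
clock: 9.2
position: [0.457, 0.1781, 0.06]
tcp_rot: [[0.084, 0.996, -0.003], [0.996, -0.084, -0.0], [-0.0, -0.003, -1.0]]
force: [-8.4, -0.6, 31.8]
finger_gap: 0.0348
```

```bash
python3 - <<'E'
from h import *
st()
p,d=bot.capture('side');np.savez(f"pics/side7.npz",p=p,d=d)
cv2.imwrite('pics/in2.png',cv2.resize(p[120:230,200:300,::-1],(545,600),interpolation=cv2.INTER_CUBIC));st()
E
```

```text
rel mm 0.5306965658818594 -0.5174294259003144 z 60.04988123345299 F holder -8.316685279854685 -1.287092584092518 31.846808023341392 M [-0.1653  1.9921  0.0091] 9.2 0.03482234661057263
rel mm 0.49944030310600457 -0.5165346777063307 z 60.02681637353682 F holder -7.094544180044221 -1.9542797428959717 32.51246178163269 M [-0.1888  1.8558  0.0084] 9.25 0.035036891171825756
```

View pics/in2.png

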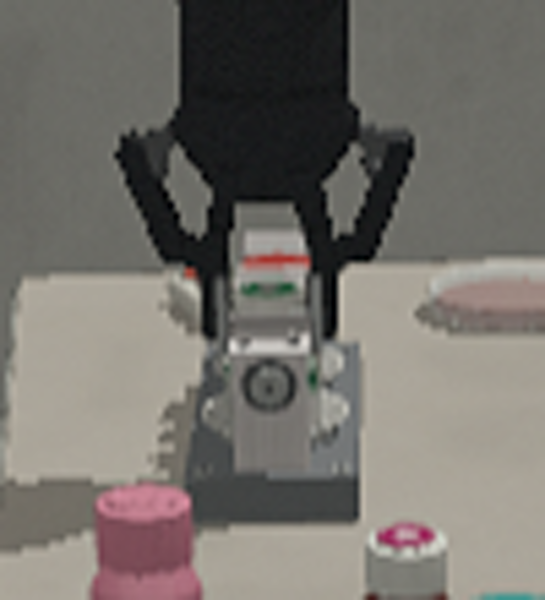

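The lateral force fell from +7 N to about −1 N, and the seat now pushes back with 32 N at the expected height. The ball has clicked in, so I let go.

carry_out(increments="0 0 0 0 0 0 40;0 0 0 0 0 0 55;0 0 0 0 0 0 62;0 0 0 0 0 0 62")

```text
clock: 9.75
position: [0.4569, 0.178, 0.0599]
tcp_rot: [[0.084, 0.996, -0.003], [0.996, -0.084, -0.0], [-0.001, -0.003, -1.0]]
force: [0.3, -0.5, 0.8]
finger_gap: 0.0621
```

carry_out(increments="0 0 0 0 0 -0.04 62;0 0 0 0 0 -0.12 62;0 0 0 0 0 -0.22 62;0 0 0 0 0 -0.32 62;0 0 0 0 0 -0.4 62")

```text
clock: 10.38
position: [0.4577, 0.1778, 0.2225]
tcp_rot: [[0.085, 0.996, -0.002], [0.996, -0.085, 0.001], [0.0, -0.002, -1.0]]
force: [0.3, 0.8, 0.1]
finger_gap: 0.0617
```

```bash
python3 - <<'E'
from h import *
st()
O=np.array([.4565,.1787]);ex=np.array([np.cos(YAW),np.sin(YAW)]);ey=np.array([-ex[1],ex[0]])
def q(c): return np.stack([(c[...,:2]-O)@ex,(c[...,:2]-O)@ey,c[...,2]],-1)
o=[]
for n in("side","top"):
    p,d=bot.capture(n);np.savez(f"pics/{n}8.npz",p=p,d=d)
    u,v=proj(n,[.4565,.1787,.06]).astype(int);print(u,v)
    o.append(cv2.resize(p[v-50:v+50,u-50:u+50,::-1],(400,400),interpolation=cv2.INTER_CUBIC))
    Q=q(cloud(n,d))
    for y0 in(0,.07):
        k=Q[(np.hypot(Q[...,0],Q[...,1]-y0)<.014)&(Q[...,2]>.07)&(Q[...,2]<.11)]
        if len(k)>10:print(n,y0,len(k),"z",np.percentile(k[:,2],[5,25,50,75,95]))
    k=Q[(np.hypot(Q[...,0],Q[...,1])<.013)&(Q[...,2]>.085)&(Q[...,2]<.1)]
    if len(k)>30:
        print("tilt fit",np.linalg.lstsq(np.c_[k[:,:2],np.ones(len(k))],k[:,2],rcond=None)[0])
cv2.imwrite('pics/end.png',np.hstack(o))
inc([.5,.15,.25])
E
```

```text
rel mm 1.223258231986381 -0.7531544086704675 z 222.53395503656768 F holder 0.18513085827411974 0.7740551131478058 0.10850106668270432 M [-0.0088 -0.0228 -0.0052] 10.375 0.06166167046190845
249 184
side 0 30 z [0.0886 0.0901 0.091  0.0914 0.0921]
side 0.07 18 z [0.0819 0.0827 0.0831 0.0836 0.0844]
196 219
top 0 125 z [0.0893 0.0911 0.0927 0.0937 0.0954]
tilt fit [0.0156 0.0451 0.0927]
t 10.475 pos [0.4589 0.1785 0.2239] F [-0.6612 -0.9603 -0.5399] gap 0.06213339309624592 
 w [ 0.0015 -0.0065  0.0004] d [-0.0622  0.1084 -0.0654]
```

View pics/end.png

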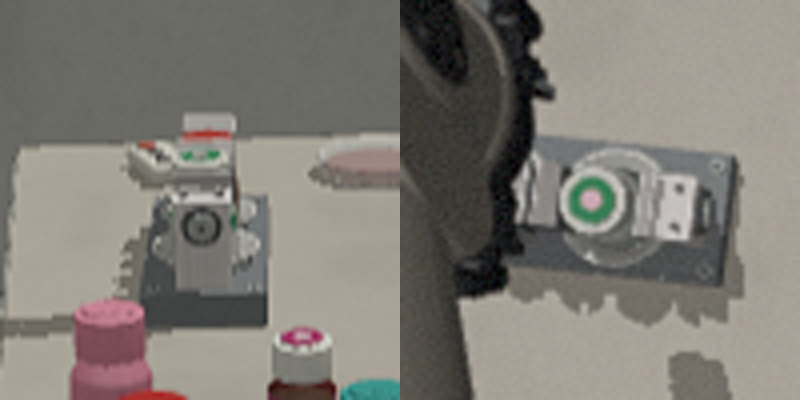

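The end picture shows the bottle upright in the free well (cap at top-view pixel ~(195,219)) and the gripper clear. I compare the height and tilt fit with reference bottles before trusting them.

```bash
python3 - <<'E'
from h import *
def fit(f,x,y,h):
    Q=cloud(f[:-1],np.load(f'pics/{f}.npz')['d']);k=Q[(np.hypot(Q[...,0]-x,Q[...,1]-y)<.0135)&(abs(Q[...,2]-h)<.006)]
    a=np.linalg.lstsq(np.c_[k[:,:2]-[x,y],np.ones(len(k))],k[:,2],rcond=None)[0]
    r=k[:,2]-np.c_[k[:,:2]-[x,y],np.ones(len(k))]@a
    print(f,x,y,len(k),"slopes deg",np.degrees(a[:2]),"+-",np.degrees(r.std()/.0068/len(k)**.5),"z",a[2])
fit('top1',.444,-.2755,.086);fit('top1',.412,-.192,.086);fit('top1',.5193,-.19,.086);fit('top1',.394,-.067,.086);fit('top1',.4626,.2488,.088)
fit('top8',.4565,.1787,.092);fit('top8',.412,-.192,.086);fit('top8',.5193,-.19,.086);fit('top8',.394,-.067,.086)
Q=cloud('top',np.load('pics/top8.npz')['d']);k=Q[(np.hypot(Q[...,0]-.4565,Q[...,1]-.1787)<.024)&(abs(Q[...,2]-.092)<.004)]
P=np.load('pics/top8.npz')['p']
print(cv2.minEnclosingCircle(k[:,:2].astype(np.float32)))
g=cv2.inRange(cv2.cvtColor(P,cv2.COLOR_RGB2HSV),(60,80,40),(85,255,255));g[:,:185]=0;g[:,210:]=0;g[:205]=0;g[235:]=0
v,u=np.nonzero(g);print(len(u),u.mean(),v.mean(),onplane('top',(u.min()+u.max())/2,(v.min()+v.max())/2,.092))
E
```

```text
top1 0.444 -0.2755 121 slopes deg [2.4993 0.4491] +- 1.2934782541793024 z 0.08653716640994255
top1 0.412 -0.192 120 slopes deg [-0.157  -1.5852] +- 1.2915336102868515 z 0.08632753761213162
top1 0.5193 -0.19 115 slopes deg [ 1.1195 -1.4259] +- 1.4501063980546307 z 0.08636740864053781
top1 0.394 -0.067 120 slopes deg [-0.2158 -2.7661] +- 1.5245213996448856 z 0.08660551332460854
top1 0.4626 0.2488 106 slopes deg [ 0.1022 -0.8981] +- 1.5060456384734093 z 0.08478988990166808
top8 0.4565 0.1787 116 slopes deg [0.8821 1.8999] +- 1.4321213394521912 z 0.09263493196096205
top8 0.412 -0.192 123 slopes deg [-0.0392 -0.2716] +- 1.5398903548383003 z 0.08631990848808697
top8 0.5193 -0.19 116 slopes deg [-1.4501  0.2282] +- 1.3613324752443372 z 0.08626870463379711
top8 0.394 -0.067 122 slopes deg [-3.8077 -0.5449] +- 1.511196256529529 z 0.08657738180645322
((0.45489072799682617, 0.1786937117576599), 0.01889769546687603)
58 193.60344827586206 218.60344827586206 [0.4539 0.1776 0.092 ]
```

```bash
python3 - <<'E'
from h import *
for f in('top1','top8'):
    c=cloud('top',np.load(f'pics/{f}.npz')['d']);k=c[(np.hypot(c[...,0]-.4935,c[...,1]+.0767)<.03)&(abs(c[...,2]-.069)<.006)];print(f,len(k),k.mean(0))
st();print(bot.job_done())
E
```

```text
top1 151 [ 0.493  -0.0766  0.0685]
top8 150 [ 0.4932 -0.0765  0.0685]
rel mm 2.417398958450205 0.04647692088858524 z 223.88150068742397 F holder -0.5772849223357623 -1.012949122048177 -0.5399443915326494 M [-0.0168 -0.0498  0.0187] 10.475 0.06213339309624592
the job is handed in; nothing more can be done
None
```

The tall bottle (white cap, green label) is stowed upright in the free well, and I handed the job in at about 10.5 s on the robot's clock. I gripped it by the cap, lowered it between the guide walls, pushed it down past the ball to the seat, let go and backed the gripper off upwards.

- **Fully home:** the cap top reads 92.6 mm. It read 86.5 mm standing on the table, so the rise is 6.1 mm against the 6 mm seat height.
- **Ball clicked in:** the sideways force on the tool dropped from +7 N to about −1 N, while the seat pushed back with 32 N. I inferred the click from these forces and the cap height, since the ball itself can't be seen in the pictures.
- **Tilt:** the fitted tilt of the cap is within the measurement noise of about 1.5°.
- **Short bottle:** it has not moved, to within 0.2 mm.
- **Disagreement:** the side and top cameras differ by about 2 to 3 mm in absolute position. I went mainly by top-camera differences between bottle and well, and watched the forces on the way down.

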